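Find the blind bore and hold it up over the pump plate

ROBOT

A 6-joint arm with a two-finger parallel gripper is mounted at the origin on the work surface. World frame = base frame: x ahead of the robot, y to its left, z up, the work surface at z = 0. Lengths are in m, angles in rad, forces in N, time in s.
With the tool pointing down it reaches from about 0.15 to 0.775 m from the base axis. Payload 6.1 kg.
Tool frame: the origin (TCP) lies on the centre line of the jaws, within the pads' length; the fingertips stand 22 mm ahead of it and the grasp point (between the pads) lies 3 mm ahead of it; z points along the fingers, y is the line along which they close (so a half turn about z gives the same grasp; the last joint's range is limited). The gripper opens to 85 mm and grips with 20 to 120 N. Pads are 22 mm wide; open, the fingers measure 114 mm over their backs; the gripper's body (76 mm by 85 mm) begins 54 mm behind the grasp point. The pads swing forward as they close: fully open they stand 13 mm farther back than shut.
Start: joints at [-1.15, 0.126, -0.04, 1.405, 0, 1.571], TCP at [0.214, -0.479, 0.253] pointing down, gripper open.
Joint ranges: [-2.72, 2.72], [-0.95, 1.95], [-1.27, 1.35], [-1.78, 2.02], [-1.46, 1.47], [-3.14, 3.14]. Speed limits (rad/s): [2.39, 2.39, 3.01, 3.14, 3.14, 3.14].

INTERFACE

Orientations are given as a unit quaternion [w, x, y, z].
In Python, from rig import robot gives the robot as it stands.
- The arm moves only by the tool apply_moves, never from a script. Its argument "motion" is a list of rows, each an object with "angular": the turn, a rotation vector about the world's x, y, z in degrees, a list of three; "dp": the shift along the world's x, y, z in m, a list of three; "claw": the gripper's target within -1 to 1 (fully open at 1, half-way at 0, shut at -1). In form: [{"angular": [rx, ry, rz], "dp": [x, y, z], "claw": claw}, ...]. A call has 1 to 12 rows; each row shifts and turns the commanded pose from where the row before left it; what a row does not reach is not made up. A row lasts 1/10 s, in which the tool goes at most 50 mm and 8.59 degrees, less where a joint would pass 70% of its speed; a pose out of reach is approached as far as the arm can. A call is refused whole if a number of a shift passes 0.05 or a number of a turn 8.59, either way. A call with a gripper value outside its range is refused whole. The fingers move at their own pace and stop on an object; "grip_force" is the grip in N (left out, the last holds). Time passes only in rows, so rows that do not move let the fingers close. It gives the time, the measured TCP pose, the force, the opening and the grip force at its end, in the units of the state.
- robot.read_state(): the state, without advancing time (a new reading comes with each control period).
- robot.grab_frame(name): name is "scene" or "top" or "wrist"; returns a dict with "image" (384x512x3 uint8, red, green, blue), "vfov" (degrees; the focal length in pixels is half the picture's height over the tangent of half this angle, whatever the lens; pixels are square), "cx", "cy" (the principal point, pixels), "xyz" and "attitude" of the camera in the world. Camera axes: x right, y up, looking along -z (the intrinsics and any distortion apply to the point x, -y, -z); pixel columns grow to the right and rows downward; lengths in m; the calibration is good to about 2 mm. The wrist camera is an equidistant fisheye: a pixel r from the principal point sees the ray r / f radians off the axis. A picture is of the moment at which its call begins. There is no depth.
- robot.sign_off(): hands the job in; it is judged then, once.
Trained networks look in a picture, given as the dict that the camera call returned (one of the last four; its "shot" number tells which), for a name from the list of things; names that differ only in an ending like _2 or _b are one class to them, and where a whole thing is asked for, a point or a joint stands for the part that bears it (a point fixed in the world has none). Each returns a list of dicts, best first, with "score" (0 to 1); they miss things now and then, are a little off and sometimes report something else, mostly with a low value. They report only what shows in the picture. A call takes as long as a camera call. They do not tell look-alikes from the thing itself.
- robot.boxes_of(picture, target): "position" ([x, y, z] in m, in world coordinates, good to about 4 mm: the middle of the surface that is visible of it).
- robot.trace(picture, target): "pixels" (384x512 bool, what is visible of it).
- robot.landmark_of(picture, target): "position" ([x, y, z] in m, in world coordinates, good to about 4 mm: a listed point, or the origin of a listed thing).
The state is a dict: "t": time; "joint_pos": joint angles; "dq": joint speeds; "joint_efforts": joint torques, N m; "ee_pos": TCP position; "eef_rot": TCP orientation; "wrist_force": force on the tool from outside, world axes, zero at the start; "wrist_torque": the same for the moment, N m; "gripper_width": finger opening in m; "grasp_force": force on a finger pad.
Only numpy, scipy, OpenCV 4.12 (cv2) and the standard library are available. Lean on these libraries where they do the work, as an engineer would, in place of code of your own. Each camera call takes 0.05 s, during which the arm holds its last target. There are 200 camera calls.

TASK

Two aluminium spacer blocks that look alike lie on the bench; only one has a blind hole, in one of its square ends. Find that block and its hole, turn the block hole-up, and finish while holding it upright and still in the gripper, roughly a hand's breadth above the middle of the round pump plate and touching nothing else, so that I can look into the bore. The plain block may be moved; leave the other things on the bench where they are.

Things in the scene. Friction and masses are not known exactly. Their poses are not given: they have to be found in the camera images.
- socket: the drilled aluminium spacer block, 70 x 44 x 44 mm, about 0.3 kg, lying on its side at the start. Its one round blind hole, 28 mm wide and 48 mm deep, opens in the middle of one square end. Origin at the centre of the 70 x 44 mm face it lies on at the start; its x axis runs along the 70 mm length, out of the end with the hole; its z axis points up at the start. At the start the hole may face any way along the table
- socket_mouth (a point): centre of the hole's mouth, in the square end; axes as socket
- socket_foot (a point): centre of the closed square end opposite the hole, 70 mm from the mouth; axes as socket
- plain: the solid aluminium spacer block, same outer size (70 x 44 x 44 mm) and look, without any hole, about 0.36 kg, lying on its side; origin at the centre of the face it lies on, x along its length. The two blocks may lie in either place
- plate: the round pump plate on the table, fixed: steel disc 170 mm across with a black rubber ring near its rim and a small black port in the middle; its top is 30 mm above the table, up to 32 mm at the ring. Origin at the centre of its underside, z up
- driver: bystander: screwdriver lying on the table, about 0.2 m long, on the far side
- beaker: bystander: open glass beaker, 68 mm wide, 80 mm high, origin at the centre of its underside
- weight: bystander: flat brass disc weight, 42 mm across, 16 mm high, between the two blocks, origin at the centre of its underside
- stopper: bystander: black rubber stopper, 42 mm across at most, 26 mm high, near the robot; origin at the centre of its underside
- carton: bystander: closed cardboard carton, 90 x 190 x 55 mm high, far left; origin at the centre of its underside
- wrench: bystander: steel wrench lying flat, near right
- mass: bystander: steel knobbed weight, 50 mm across, 72 mm high, far right; origin at the centre of its underside
There are look-alikes about, which are no part of the job. Leave any blue or turquoise look-alike of the plain alone.

How it is judged:
On the way:
1. the drilled block is lifted clear of the table in the fingers (height (world z) of each of socket_foot, socket_mouth above 0.06 m and contact force between socket and the fingers above 1 N), for 0.2 s.
At the end, for the whole second after the job is handed in: the drilled block is held by the fingers, hole up within 15 degrees of upright, its closed lower end 30 to 220 mm above the top of the pump plate and within 50 mm sideways of its centre, at rest and touching neither the plate, the other block nor any bystander (angle between socket's own x axis and vertical below 0.26 rad and z of socket_foot in the frame of plate between 0.06 and 0.25 m and horizontal distance between socket_foot and plate below 0.05 m and contact force between socket and the fingers above 1 N and linear speed of socket below 0.03 m/s and angular speed of socket below 0.3 rad/s and contact force between socket and driver below 0.2 N and contact force between socket and beaker below 0.2 N and contact force between socket and weight below 0.2 N and contact force between socket and stopper below 0.2 N and contact force between socket and carton below 0.2 N and contact force between socket and wrench below 0.2 N and contact force between socket and mass below 0.2 N and contact force between socket and plain below 0.2 N and contact force between socket and plate below 0.2 N); the arm keeps its last pose, push and grip.
It fails at once if a bystander (anything loose but the two blocks) is moved more than 30 mm (distance of any of driver, beaker, weight, stopper, carton, wrench, mass from where it was at the start of the episode above 0.03 m).
It also fails if it takes over 48 s, if anything falls off the work surface, if the arm or the gripper's body presses on something with over 40 N, if the wrist force passes 120 N, or if a joint passes its speed limit or range.

## Working session

There is one attempt and no reset: what is moved stays moved. The work goes in short steps, Python scripts to look and compute and a tool call to move; the robot and the scene stay as the last step left them, time stands still between calls to the robot, and variables do not carry over. Pictures are saved under pics/ and viewed, at most 10 in all, crops included, and the job is handed in when it is done.

Besides the shell and the picture viewer there is one more tool, called after ">>>" as a command line: name --argument value ..., lists and objects as JSON in quotes. apply_moves: Moves the arm, as the interface text tells. Its arguments: {"type":"object","properties":{"motion":{"type":"array"},"grip_force":{"type":"number"}},"required":["motion"]}

```bash
mkdir -p pics
python3 - <<'E'
from rig import robot
import cv2, numpy as np
ims=[]
for n in ("scene","top"):
    f=robot.grab_frame(n); ims.append(f["image"])
    print(n,f["vfov"],f["cx"],f["cy"],np.round(f["xyz"],3),np.round(f["attitude"],4))
    for t in ("socket","socket_mouth","socket_foot","plain","plate","weight","stopper","beaker","carton","wrench","mass","driver"):
        r=robot.landmark_of(f,t)
        print(t,[(np.round(d["position"],3).tolist(),round(d["score"],2)) for d in r[:4]])
    cv2.imwrite(f"pics/{n}0.png",cv2.resize(f["image"][:,:,::-1],(800,600)))
print(robot.read_state())
E
```

```text
scene 54.558328960864124 252.4646967234447 186.66093744341535 [1.234 0.133 0.845] [0.5624 0.2202 0.2928 0.7413]
socket [([0.564, -0.202, -0.0], 0.82)]
socket_mouth [([0.37, -0.334, -0.001], 0.41), ([0.643, -0.402, -0.002], 0.41)]
socket_foot [([0.54, -0.238, 0.022], 0.74), ([0.733, -0.245, 0.002], 0.42)]
plain [([0.402, 0.029, -0.008], 0.87), ([0.524, 0.015, -0.002], 0.82), ([0.499, 0.135, -0.002], 0.68), ([0.662, -0.111, 0.003], 0.61)]
plate [([0.482, 0.305, -0.006], 0.94)]
weight [([0.555, -0.094, 0.001], 0.43)]
stopper [([0.379, -0.117, 0.001], 0.41)]
beaker [([0.731, -0.247, 0.003], 0.93), ([0.742, 0.036, 0.001], 0.15)]
carton [([0.714, 0.268, 0.001], 0.77)]
wrench []
mass [([0.645, -0.406, -0.003], 0.84)]
driver [([0.543, -0.238, 0.02], 0.73), ([0.741, 0.037, -0.001], 0.65)]
top 50.01834953563703 259.1296625455733 189.35951721136863 [ 0.43  -0.041  1.024] [ 0.7109  0.0328 -0.0451 -0.7011]
socket [([0.562, -0.209, -0.004], 0.62), ([0.58, -0.178, 0.02], 0.31)]
socket_mouth [([0.581, -0.18, 0.02], 0.68)]
socket_foot [([0.539, -0.239, 0.02], 0.82)]
plain [([0.528, 0.01, 0.001], 0.91
[... 464 characters left out ...]
ay([-1.14999742e+00,  1.25791876e-01, -3.96025330e-02,  1.40541013e+00,
       -1.69221299e-06,  1.57082261e+00]), 'dq': array([-3.49166338e-04,  7.78407020e-05,  1.26590009e-03,  1.13910992e-03,
        7.38308230e-04, -2.37670026e-03]), 'joint_efforts': array([ 1.09864623e-04, -4.35713196e+01,  3.53090394e+01,  1.41706179e-03,
        1.69051923e-04, -4.61855194e-06]), 'ee_pos': array([ 0.21444769, -0.47918053,  0.25329763]), 'eef_rot': array([-3.83671004e-06,  9.77950312e-01,  2.08837707e-01, -1.68460921e-06]), 'wrist_force': array([-0.06328257, -0.85250878, -0.08686071]), 'wrist_torque': array([0.00265057, 0.03055783, 0.00899325]), 'grasp_force': 0.0, 'gripper_width': 0.0853758351440483}
```

View pics/top0.png

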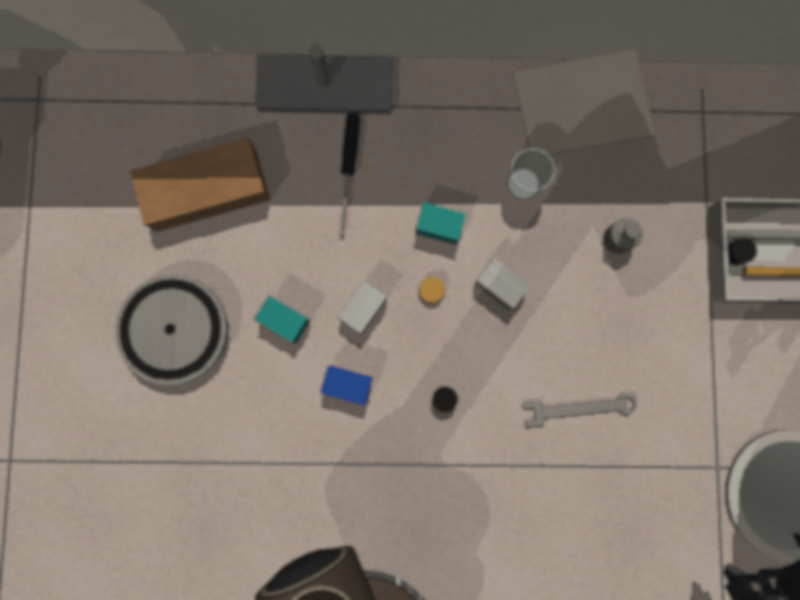

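View pics/scene0.png

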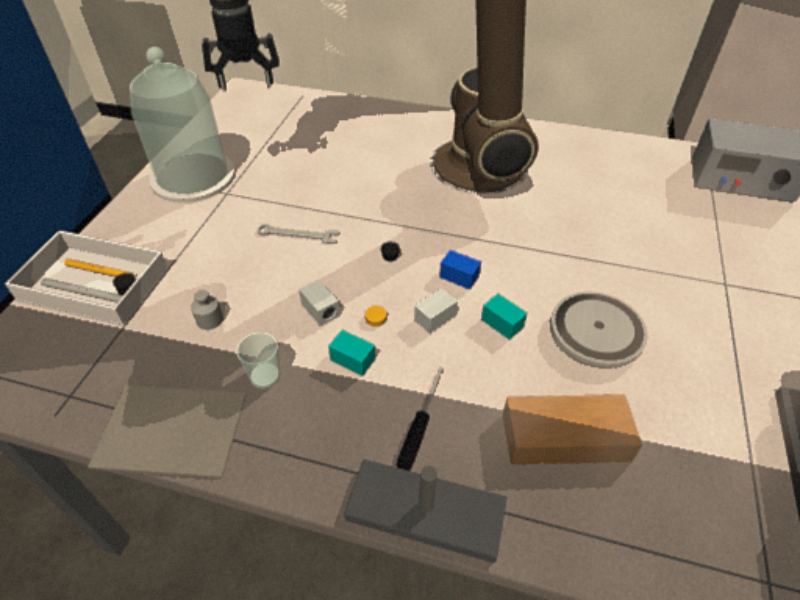

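The top view shows a grey block at (363,308) and another at (501,288). The scene view shows the same two at (436,310) and (320,302), and the second has a dark spot on its end at (328,311).

Candidates in scene pixels:
- Grey block at (320,302): has the dark bore.
- Grey block at (436,310): looks plain.
- Turquoise blocks at (352,352) and (503,316), and the blue block at (460,268): look-alikes, leave alone.

I choose the grey block at (320,302) and will check it in a close crop with the predicted outline.

```bash
cat > h.py <<'E'
from rig import robot
import cv2, numpy as np
from scipy.spatial.transform import Rotation as R
def rot(q): return R.from_quat([q[1],q[2],q[3],q[0]])
def proj(f,P):
    c=rot(f["attitude"]).inv().apply(np.atleast_2d(P)-f["xyz"]); F=f["image"].shape[0]/2/np.tan(np.radians(f["vfov"]/2))
    return np.c_[f["cx"]-F*c[:,0]/c[:,2], f["cy"]+F*c[:,1]/c[:,2]]
def box(x,y,yaw):
    p=np.array([[a*.035,b*.022,z] for z in (0,.044) for a,b in ((-1,-1),(1,-1),(1,1),(-1,1))])
    return R.from_euler('z',yaw,degrees=True).apply(p)+[x,y,0]
E
python3 - <<'E'
from h import *
from scipy.optimize import minimize
fs=[robot.grab_frame(n) for n in("scene","top")]
ms=[robot.trace(f,"socket") for f in fs]
ms=[next(m["pixels"] for m in r if m["pixels"][tuple(proj(f,[.562,-.207,.03])[0].astype(int)[::-1])]) for f,r in zip(fs,ms)]
def cost(v):
    s=0
    for f,m in zip(fs,ms):
        h=cv2.convexHull((proj(f,box(*v))*16).astype(np.int32)); k=np.zeros(m.shape,np.uint8)
        cv2.fillConvexPoly(k,h,1,shift=4); s+=(k.astype(bool)^m).sum()/m.sum()
    return s
r=minimize(cost,[.561,-.207,54.6],method="Nelder-Mead",options=dict(initial_simplex=[[.561,-.207,54.6],[.568,-.207,54.6],[.561,-.2,54.6],[.561,-.207,61]]))
print(r.x,r.fun)
out=[]
for f in fs:
    u,v=proj(f,[.562,-.207,.02])[0].astype(int); c=cv2.resize(f["image"][v-25:v+25,u-25:u+25],(395,395),interpolation=cv2.INTER_CUBIC)[:,:,::-1].copy()
    d=c.copy()
    cv2.polylines(d,[((proj(f,box(*r.x))[4:]-[u-25,v-25])*7.9).astype(np.int32)],True,(0,255,0),1); out.append(d)
cv2.imwrite("pics/crop.png",np.hstack(out))
E
```

```text
[ 0.56061975 -0.20990019 51.52860002] 0.11985190064900209
```

View pics/crop.png

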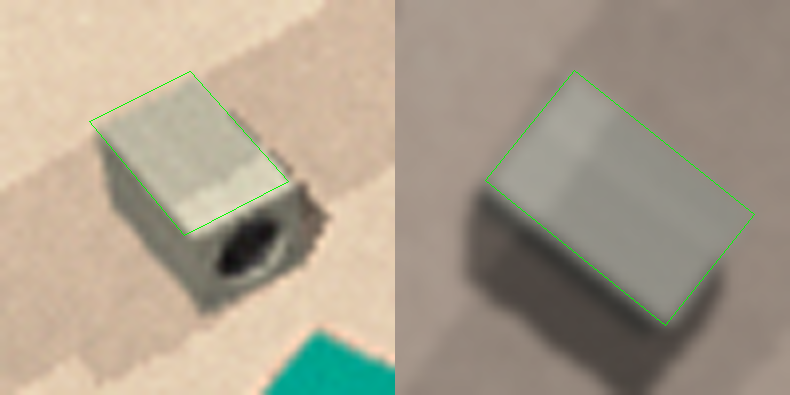

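The left crop shows the bore at (248,245), in the end facing the scene camera. The fitted outline (0.561, -0.210, yaw 51.5°) matches the top face in both views. Moving above the block now.

>>> apply_moves --motion '[{"dp":[0.029,0.0225,0],"angular":[0,0,2.28],"claw":1},{"dp":[0.029,0.0225,0],"angular":[0,0,2.28],"claw":1},{"dp":[0.029,0.0225,0],"angular":[0,0,2.28],"claw":1},{"dp":[0.029,0.0225,0],"angular":[0,0,2.28],"claw":1},{"dp":[0.029,0.0225,0],"angular":[0,0,2.28],"claw":1},{"dp":[0.029,0.0225,0],"angular":[0,0,2.28],"claw":1},{"dp":[0.029,0.0225,0],"angular":[0,0,2.28],"claw":1},{"dp":[0.029,0.0225,-0.02],"angular":[0,0,2.28],"claw":1},{"dp":[0.029,0.0225,-0.02],"angular":[0,0,2.28],"claw":1},{"dp":[0.029,0.0225,-0.02],"angular":[0,0,2.28],"claw":1},{"dp":[0.029,0.0225,-0.02],"angular":[0,0,2.28],"claw":1},{"dp":[0.028,0.0215,-0.02],"angular":[0,0,2.3],"claw":1}]' --grip_force 50

```text
t: 2.7
ee_pos: [0.5626, -0.209, 0.1525]
eef_rot: [0.0, 0.9, 0.435, 0.0]
wrist_force: [0.8, -0.6, -0.1]
gripper_width: 0.0855
grasp_force: 0.0
```

>>> apply_moves --motion '[{"dp":[0,0,0],"angular":[0,0,0],"claw":1},{"dp":[0,0,0],"angular":[0,0,0],"claw":1}]'

```text
t: 2.9
ee_pos: [0.5614, -0.2095, 0.1525]
eef_rot: [-0.001, 0.9, 0.435, -0.001]
wrist_force: [-0.2, -0.3, 0.2]
gripper_width: 0.0854
grasp_force: 0.0
```

>>> apply_moves --motion '[{"dp":[0,0,-0.03],"angular":[0,0,0],"claw":1},{"dp":[0,0,-0.03],"angular":[0,0,0],"claw":1},{"dp":[0,0,-0.03],"angular":[0,0,0],"claw":1},{"dp":[0,0,-0.02],"angular":[0,0,0],"claw":1},{"dp":[0,0,-0.012],"angular":[0,0,0],"claw":1},{"dp":[0,0,0],"angular":[0,0,0],"claw":0},{"dp":[0,0,0],"angular":[0,0,0],"claw":-1},{"dp":[0,0,0],"angular":[0,0,0],"claw":-1},{"dp":[0,0,0],"angular":[0,0,0],"claw":-1},{"dp":[0,0,0],"angular":[0,0,0],"claw":-1},{"dp":[0,0,0],"angular":[0,0,0],"claw":-1}]' --grip_force 60

```text
t: 4.0
ee_pos: [0.5625, -0.2107, 0.0332]
eef_rot: [0.001, 0.901, 0.434, 0.001]
wrist_force: [-1.1, -0.8, 7.6]
gripper_width: 0.0433
grasp_force: 62.9
```

>>> apply_moves --motion '[{"dp":[0,0,0.01],"angular":[0,0,0],"claw":-1},{"dp":[0,0,0.02],"angular":[0,0,0],"claw":-1},{"dp":[0,0,0.03],"angular":[0,0,0],"claw":-1},{"dp":[0,0,0.03],"angular":[0,0,0],"claw":-1},{"dp":[0,0,0.03],"angular":[0,0,0],"claw":-1},{"dp":[0,0,0.03],"angular":[0,0,0],"claw":-1},{"dp":[0,0,0.03],"angular":[0,0,0],"claw":-1},{"dp":[0,0,0.02],"angular":[0,0,0],"claw":-1},{"dp":[0,0,0],"angular":[0,0,0],"claw":-1},{"dp":[0,0,0],"angular":[0,0,0],"claw":-1}]'

```text
t: 5.0
ee_pos: [0.5614, -0.2101, 0.2309]
eef_rot: [-0.0, 0.901, 0.434, -0.0]
wrist_force: [-0.6, 0.1, -3.6]
gripper_width: 0.0432
grasp_force: 62.0
```

>>> apply_moves --motion '[{"dp":[-0.004,0.022,0],"angular":[0,0,-1],"claw":-1},{"dp":[-0.007,0.045,0],"angular":[0,0,-1.8],"claw":-1},{"dp":[-0.007,0.046,0],"angular":[0,0,-1.8],"claw":-1},{"dp":[-0.007,0.046,0],"angular":[0,0,-1.8],"claw":-1},{"dp":[-0.007,0.046,0],"angular":[0,0,-1.8],"claw":-1},{"dp":[-0.007,0.046,0],"angular":[0,0,-1.8],"claw":-1},{"dp":[-0.007,0.046,0],"angular":[0,0,-1.8],"claw":-1},{"dp":[-0.007,0.046,0],"angular":[0,0,-1.8],"claw":-1},{"dp":[-0.007,0.046,0],"angular":[0,0,-1.8],"claw":-1},{"dp":[-0.007,0.046,0],"angular":[0,0,-1.8],"claw":-1},{"dp":[-0.007,0.045,0],"angular":[0,0,-1.8],"claw":-1},{"dp":[-0.006,0.033,0],"angular":[0,0,-0.5],"claw":-1}]'

```text
t: 6.2
ee_pos: [0.4804, 0.3041, 0.2289]
eef_rot: [-0.0, 0.961, 0.278, -0.002]
wrist_force: [0.8, -0.7, -3.9]
gripper_width: 0.0433
grasp_force: 62.2
```

>>> apply_moves --motion '[{"dp":[0,0,0],"angular":[4.37,-6.91,0],"claw":-1},{"dp":[0,0,0],"angular":[4.37,-6.91,0],"claw":-1},{"dp":[0,0,0],"angular":[4.37,-6.91,0],"claw":-1},{"dp":[0,0,0],"angular":[4.37,-6.91,0],"claw":-1},{"dp":[0,0,0],"angular":[4.37,-6.91,0],"claw":-1},{"dp":[0,0,0],"angular":[4.37,-6.91,0],"claw":-1}]'

```text
t: 6.8
ee_pos: [0.4803, 0.3009, 0.2289]
eef_rot: [-0.117, 0.874, 0.252, 0.399]
wrist_force: [1.3, -0.1, -4.5]
gripper_width: 0.0431
grasp_force: 62.3
```

Run:
```python
from h import *
s=robot.read_state(); print(np.round(s["joint_pos"],2),rot(s["eef_rot"]).as_matrix().round(2).tolist(),s["ee_pos"].round(3))
```

```text
[ 0.56 -0.37 -0.84  0.24  0.01  3.14] [[0.55, 0.53, 0.64], [0.35, -0.85, 0.41], [0.76, -0.0, -0.65]] [0.48  0.301 0.229]
```

Joint 6 is at about π, its limit. I'll roll back 5° (well inside the 15° tolerance) and then finish the pitch.

>>> apply_moves --motion '[{"dp":[0,0,0],"angular":[-3.2,-2.05,3.25],"claw":-1},{"dp":[0,0,0],"angular":[4.37,-6.91,0],"claw":-1},{"dp":[0,0,0],"angular":[4.37,-6.91,0],"claw":-1},{"dp":[0,0,0],"angular":[4.37,-6.91,0],"claw":-1}]'

```text
t: 7.2
ee_pos: [0.4821, 0.3019, 0.2264]
eef_rot: [-0.136, 0.779, 0.261, 0.554]
wrist_force: [0.9, 1.0, -4.9]
gripper_width: 0.043
grasp_force: 62.5
```

Run:
```python
from h import *
s=robot.read_state(); print(np.round(s["joint_pos"],3),rot(s["eef_rot"]).as_matrix().round(2).tolist(),s["ee_pos"].round(3))
```

```text
[ 0.556 -0.392 -1.171 -0.422  0.008  3.055] [[0.25, 0.56, 0.79], [0.26, -0.83, 0.5], [0.93, 0.08, -0.35]] [0.482 0.302 0.226]
```

>>> apply_moves --motion '[{"dp":[0.01,0.006,0.01],"angular":[0,0,0],"claw":-1},{"dp":[0.01,0.006,0.01],"angular":[0,0,0],"claw":-1},{"dp":[0,0,0],"angular":[3.2,-5.0,0],"claw":-1},{"dp":[0,0,0],"angular":[3.2,-5.0,0],"claw":-1},{"dp":[0,0,0],"angular":[0,0,0],"claw":-1},{"dp":[0,0,0],"angular":[0,0,0],"claw":-1}]'

```text
t: 7.8
ee_pos: [0.5045, 0.3154, 0.244]
eef_rot: [-0.152, 0.73, 0.245, 0.619]
wrist_force: [-0.7, 0.3, -3.3]
gripper_width: 0.0433
grasp_force: 62.6
```

Run:
```python
from h import *
s=robot.read_state(); print(np.round(s["joint_pos"],3),rot(s["eef_rot"]).as_matrix().round(2).tolist(),s["ee_pos"].round(3))
fs=[robot.grab_frame(n) for n in("scene","top")]; out=[]
for f in fs:
    for t in ("socket_mouth","socket_foot","plate"): print(t,[(np.round(d["position"],3).tolist(),round(d["score"],2)) for d in robot.landmark_of(f,t)[:2]])
    u,v=proj(f,s["ee_pos"])[0].astype(int); v=max(v,60);u=max(u,60)
    out.append(cv2.resize(f["image"][v-60:v+60,u-60:u+60],(400,400),interpolation=cv2.INTER_CUBIC)[:,:,::-1])
cv2.imwrite("pics/held.png",np.hstack(out))
```

```text
[ 0.554 -0.25  -1.246 -0.809  0.01   3.057] [[0.11, 0.55, 0.83], [0.17, -0.83, 0.53], [0.98, 0.08, -0.19]] [0.505 0.315 0.244]
socket_mouth [([0.517, 0.329, 0.28], 0.69)]
socket_foot [([0.512, 0.312, 0.208], 0.59)]
plate [([0.485, 0.304, -0.002], 0.65), ([0.715, 0.265, 0.0], 0.47)]
socket_mouth [([0.517, 0.328, 0.279], 0.82)]
socket_foot [([0.507, 0.318, 0.212], 0.97)]
plate [([0.487, 0.303, 0.001], 0.77), ([0.366, -0.334, 0.0], 0.17)]
```

View pics/held.png

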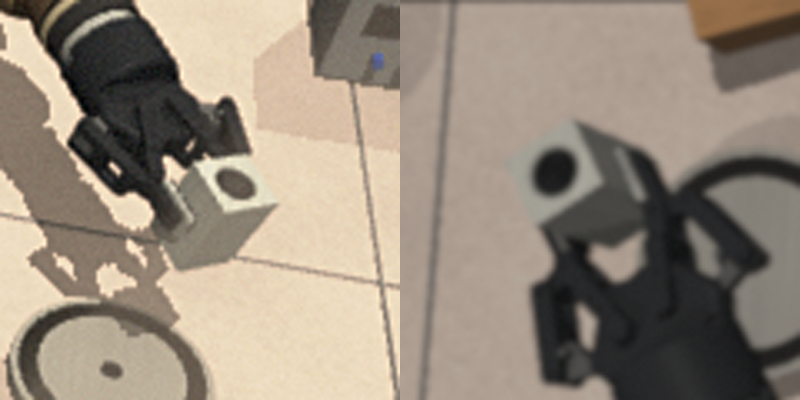

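The crops show the bore facing up, with the block clear above the plate and about 12° off upright. A small roll and pitch, plus a slight rise, should give some margin.

>>> apply_moves --motion '[{"dp":[0.002,0.001,0.01],"angular":[2.1,1.3,-0.5],"claw":-1},{"dp":[0.002,0.001,0.01],"angular":[1.4,-2.1,0],"claw":-1},{"dp":[0,0,0],"angular":[1.4,-2.1,0],"claw":-1},{"dp":[0,0,0],"angular":[0,0,0],"claw":-1},{"dp":[0,0,0],"angular":[0,0,0],"claw":-1},{"dp":[0,0,0],"angular":[0,0,0],"claw":-1},{"dp":[0,0,0],"angular":[0,0,0],"claw":-1}]'

```text
t: 8.9
ee_pos: [0.5108, 0.3188, 0.2706]
eef_rot: [-0.176, 0.705, 0.218, 0.651]
wrist_force: [0.2, 0.4, -3.3]
gripper_width: 0.0433
grasp_force: 62.7
```

Run:
```python
from h import *
s=robot.read_state(); print(np.round(s["joint_pos"],3),np.abs(s["dq"]).max(),rot(s["eef_rot"]).as_matrix().round(2).tolist(),s["ee_pos"].round(3),s["grasp_force"],s["t"])
fs=[robot.grab_frame(n) for n in("scene","top")]
for f in fs:
    for t in ("socket_mouth","socket_foot"): print(t,[(np.round(d["position"],3).tolist(),round(d["score"],2)) for d in robot.landmark_of(f,t)[:2]])
```

```text
[ 0.553 -0.204 -1.264 -0.97   0.01   3.104] 0.008366047957402093 [[0.06, 0.54, 0.84], [0.08, -0.84, 0.53], [1.0, 0.04, -0.09]] [0.511 0.319 0.271] 62.71848767995834 8.9
socket_mouth [([0.521, 0.327, 0.304], 0.7)]
socket_foot [([0.52, 0.32, 0.236], 0.89), ([0.368, -0.333, 0.001], 0.46)]
socket_mouth [([0.521, 0.328, 0.303], 0.65), ([0.526, 0.01, -0.0], 0.24)]
socket_foot [([0.517, 0.321, 0.234], 0.75)]
```

>>> apply_moves --motion '[{"dp":[0,0,0],"angular":[-1.4,2.2,0],"claw":-1},{"dp":[-0.004,-0.002,-0.004],"angular":[0,0,0],"claw":-1},{"dp":[-0.003,-0.002,-0.004],"angular":[0,0,0],"claw":-1},{"dp":[0,0,0],"angular":[0,0,0],"claw":-1},{"dp":[0,0,0],"angular":[0,0,0],"claw":-1},{"dp":[0,0,0],"angular":[0,0,0],"claw":-1},{"dp":[0,0,0],"angular":[0,0,0],"claw":-1},{"dp":[0,0,0],"angular":[0,0,0],"claw":-1}]'

```text
t: 10.0
ee_pos: [0.5039, 0.3149, 0.2624]
eef_rot: [-0.171, 0.72, 0.223, 0.635]
wrist_force: [0.2, 0.1, -3.9]
gripper_width: 0.0432
grasp_force: 62.6
```

Run:
```python
from h import *
s=robot.read_state(); m=rot(s["eef_rot"]).as_matrix(); print(np.round(s["joint_pos"],3),np.abs(s["dq"]).max(),m.round(2).tolist(),s["ee_pos"].round(3))
fs=[robot.grab_frame(n) for n in("scene","top")]; ft=[];mo=[]
for f in fs:
    for t,l in (("socket_mouth",mo),("socket_foot",ft)): l.append(robot.landmark_of(f,t)[0]["position"])
ft,mo=np.mean(ft,0),np.mean(mo,0); d=mo-ft
tilt=np.arccos(d[2]/np.linalg.norm(d)); off=np.hypot(*(ft[:2]-[.484,.303])); print(ft,mo,tilt,off)
if tilt<.19 and np.degrees(np.arccos(m[2,0]))<10 and off<.043 and ft[2]<.241 and np.abs(s["dq"]).max()<.02: print(robot.sign_off())
```

```text
[ 0.554 -0.252 -1.257 -0.87   0.009  3.104] 0.0025009821959040674 [[0.09, 0.54, 0.84], [0.1, -0.84, 0.53], [0.99, 0.04, -0.14]] [0.504 0.315 0.262]
[0.50885 0.3167  0.22735] [0.51685 0.3264  0.2977 ] 0.17685879134018612 0.028376266491559485
the job is handed in; nothing more can be done
None
```

I handed the job in with the drilled block held hole-up and still above the pump plate; no verdict came back. By my last measurement it was about 8–10° off upright, its closed end about 195 mm above the plate top (within your 30–220 mm, but higher than a hand's breadth) and about 28 mm off centre, and I touched none of the other things.

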